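# Swing a gift-set board on its pin and dress it

### The arm

A 6-joint arm with a two-finger parallel gripper is mounted at the origin on the work surface. World frame = base frame: x ahead of the robot, y to its left, z up, the work surface at z = 0. Lengths are in m, angles in rad, forces in N, time in s.
With the tool pointing down it reaches from about 0.275 to 1 m from the base axis. Payload 8.4 kg.
Tool frame: the origin (TCP) lies on the mounting face of the last link; the fingertips stand 173 mm ahead of it and the grasp point (between the pads) lies 155 mm ahead of it; z points along the fingers, y is the line along which they close (so a half turn about z gives the same grasp; the last joint's range is limited). The gripper opens to 85 mm and grips with 20 to 120 N. Pads are 22 mm wide; open, the fingers measure 114 mm over their backs; the gripper's body (76 mm by 85 mm) begins 54 mm behind the grasp point. The pads swing forward as they close: fully open they stand 13 mm farther back than shut.
Start: joints at [-1.11, 0.353, 1.633, -0, 1.155, -0.002], TCP at [0.279, -0.559, 0.405] pointing down, gripper open.
Joint ranges: [-2.63, 2.63], [-0.92, 2.1], [0.06, 2.66], [-1.3, 4.44], [0, 2.69], [-3.02, 3.02]. Speed limits (rad/s): [2.22, 2.22, 2.79, 3.14, 3.14, 3.14].

### API

Orientations are given as a unit quaternion [x, y, z, w].
In Python, from bench import manip gives the robot as it stands.
- The arm moves only by the tool arm_command, never from a script. Its argument "moves" is a list that holds one entry, the list of rows, each a list of 7 numbers: the shift along the tool's x, y, z in mm, then the turn, a rotation vector about the tool's x, y, z in rad, then the closure in counts, from 0 (fully open) to 255 (shut). A call has exactly 5 rows; each row shifts and turns the commanded pose from where the row before left it, along the tool's axes as they then stand; what a row does not reach is not made up. A row lasts 1/12 s, in which the tool goes at most 41.7 mm and 7.16 degrees, less where a joint would pass 70% of its speed; a pose out of reach is approached as far as the arm can. A call is refused whole if a number of a shift passes 41.7 or a number of a turn 0.125, either way. A call with a gripper value outside its range is refused whole. The fingers move at their own pace and stop on an object; the grip force is fixed at half the most. Time passes only in rows, so rows that do not move let the fingers close, or fill a call up. It gives the time, the measured TCP pose, the force, the opening and the grip force at its end, in the units of the state.
- manip.get_obs(): the state, without advancing time (a new reading comes with each control period).
- manip.capture(name): name is "scene" or "top" or "wrist"; returns a dict with "img" (480x640x3 uint8, red, green, blue), "fx", "fy", "cx", "cy" (pixels), "R" (3x3) and "t" (3): a world point X has camera coordinates R X + t. Camera axes: x right, y down, z forward; pixel columns grow to the right and rows downward; lengths in m; the calibration is good to about 2 mm. A picture is of the moment at which its call begins. There is no depth.
- manip.hand_in(): hands the job in; it is judged then, once.
The state is a dict: "time": time; "q": joint angles; "joint_velocities": joint speeds; "joint_efforts": joint torques, N m; "tcp_pos": TCP position; "orientation": TCP orientation; "wrist_force": force on the tool from outside, world axes, zero at the start; "torque": the same for the moment, N m; "width": opening from 0.0 (shut) to 1.0 (fully open); "grasp_force": force on a finger pad.
Only numpy, scipy, OpenCV 4.12 (cv2) and the standard library are available. Lean on these libraries where they do the work, as an engineer would, in place of code of your own. Each camera call takes 0.05 s, during which the arm holds its last target. There are 200 camera calls.

### The job

At the gift counter, slide the slotted mint display board around on its brass pivot pin, flat on the counter, until its dark centre line runs along the dark stripe on the counter, with the slot still fully home on the pin. Then stand the mint candle tin gently upright in the middle of the board's round cream spot, leaving the board lined up. Leave the other two tins, the ribbon spool, the cups and the tape dispenser where they are.

Things in the scene. Friction and masses are not known exactly. Their poses are not given: they have to be found in the camera images.
- pivot: fixed brass pin, 12 mm diameter, 32 mm tall, upright on the counter, with a dark teal stripe (14 mm wide, flush) running straight out from it, 30 to 300 mm from the pin, partly under the board. Origin: foot of the pin's axis, z=0. x points along the stripe away from the pin: the heading that the board must take.
- pin_axis (a point): point on the pin's axis, 15 mm above the counter.
- board: loose flat board, 225 x 90 x 15 mm (own x -25 to +200 mm, y -45 to +45), 0.35 kg, mint top, dark centre line along x; end slot holds the pin. Origin: underside, at the slot point. x towards the free end, z up. Starts home, free end turned 0.45 to 0.85 rad clockwise (seen from above) of the stripe, on the robot's side: swing it anticlockwise by pushing its y=-45 mm side.
- slot (a point): slot point, at the board's top, 15 mm above its underside; over the pin's axis when fully home. The slot is 15 mm wide, open at the board's x=-25 mm end, and ends flat at x=+7.5 mm, so the pin has 1.5 mm play. The board slides with a few newtons of friction, stops when not pushed, and slips off if drawn away from the pin along the slot.
- spot (a point): centre of the cream round spot (56 mm diameter, dark ring around it) on the board's top, 120 mm from the slot point along the board's x, 15 mm above its underside.
- mint_tin: round candle tin, 52 mm diameter, 62 mm tall, about 0.18 kg, mint green body with a brass-coloured band near the top and a mint green disc on its flat lid. Origin: centre of its underside; z up. It stands on the counter in one of three places on the robot's right, the pink and yellow tins in the others.
- pink_tin: round candle tin, 52 mm diameter, 62 mm tall, about 0.18 kg, pink body with a brass-coloured band near the top and a pink disc on its flat lid. Origin: centre of its underside; z up. Bystander.
- yellow_tin: round candle tin, 52 mm diameter, 62 mm tall, about 0.18 kg, yellow body with a brass-coloured band near the top and a yellow disc on its flat lid. Origin: centre of its underside; z up. Bystander.
- ribbon_spool: bystander: cardboard spool of coral ribbon standing on its flange, 68 mm diameter, 40 mm tall; origin at the centre of its underside.
- cup_stack: bystander: yellow paper cups stacked upside down, 76 mm diameter, 85 mm tall; origin at the centre of its underside.
- tape_dispenser: bystander: blue tape dispenser, 150 x 55 mm, 77 mm tall, 0.9 kg; origin at the centre of its underside, x along its length.
Not all that is in view belongs to the job. There is more than one size of the board; the one meant has the size given above.

How it is judged:
By the outcome, as a careful person would: the job done as asked, in the order asked, and still so for the second after the job is handed in, with the robot touching nothing.
It also fails if it takes over 64 s, if anything falls off the work surface, if the arm or the gripper's body presses on something with over 40 N, if the wrist force passes 120 N, or if a joint passes its speed limit or range.

## Working session

There is one attempt and no reset: what is moved stays moved. The work goes in short steps, Python scripts to look and compute and a tool call to move; the robot and the scene stay as the last step left them, time stands still between calls to the robot, and variables do not carry over. Pictures are saved under pics/ and viewed, at most 10 in all, crops included, and the job is handed in when it is done.

Besides the shell and the picture viewer there is one more tool, called after "Emit:" by a JSON object that holds its "fn" and its "kwargs", one argument or row to a line. arm_command: Moves the arm, as the interface text tells. Its arguments: {"type":"object","properties":{"moves":{"type":"array","items":{"type":"array","items":{"type":"array","items":{"type":"number"}}}}},"required":["moves"]}

```bash
mkdir -p pics; ls; python3 - <<'E'
from bench import manip
import cv2,pickle
for n in("scene","top"):
    c=manip.capture(n); pickle.dump(c,open(f'{n}0.pkl','wb')); cv2.imwrite(f'pics/{n}0.png',c['img'][:,:,::-1])
    print(n,c['fx'],c['fy'],c['cx'],c['cy'],c['R'],c['t'])
print(manip.get_obs())
E
```

```text
pics
scene 516.5126145781701 516.5126145781701 304.7263743067941 234.64398207543653 [[ 0.44653915  0.89469073  0.01145785]
 [ 0.75962905 -0.37230096 -0.53325013]
 [-0.47282818  0.24682077 -0.84588003]] [-0.24489163 -0.35840693  1.49639386]
top 494.7278904742981 494.7278904742981 321.5741819463042 239.4255301349013 [[ 1.23925750e-02 -9.99921618e-01  1.78396439e-03]
 [-9.93567540e-01 -1.25146219e-02 -1.12547447e-01]
 [ 1.12560951e-01 -3.77736424e-04 -9.93644750e-01]] [0.00942993 0.49745002 1.07531971]
{'time': 0.1, 'q': array([-1.11043673e+00,  3.53637832e-01,  1.63408599e+00,  2.80209138e-05,
        1.15523434e+00, -2.39844594e-03]), 'joint_velocities': array([ 0.00044201, -0.00153695, -0.00124468,  0.0011455 ,  0.00130432,
       -0.0004028 ]), 'joint_efforts': array([-3.41020705e-04, -6.06359482e+01, -3.42818999e+01, -6.34817911e-05,
        3.89581648e-03, -8.81283654e-06]), 'tcp_pos': array([ 0.27891732, -0.55906433,  0.40398858]), 'orientation': array([ 9.73352156e-01,  2.29314445e-01, -1.42494654e-04, -6.67839612e-04]), 'wrist_force': array([ 0.28854976, -0.41790471, -0.54034669]), 'torque': array([-0.03847025,  0.03334194,  0.04144769]), 'grasp_force': 0.0, 'width': 0.997431386265879}
```

View pics/top0.png

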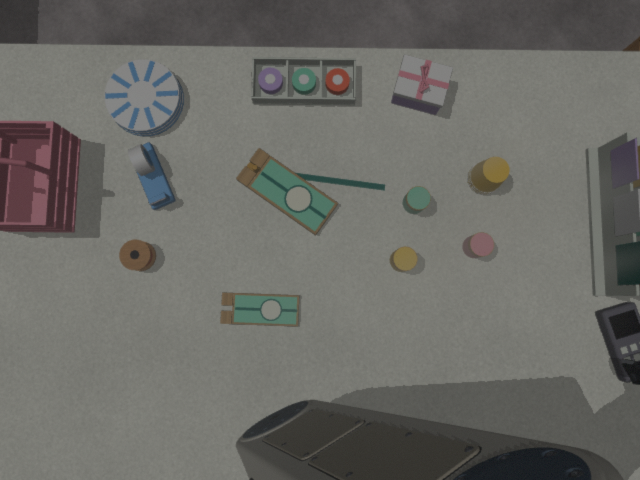

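View pics/scene0.png

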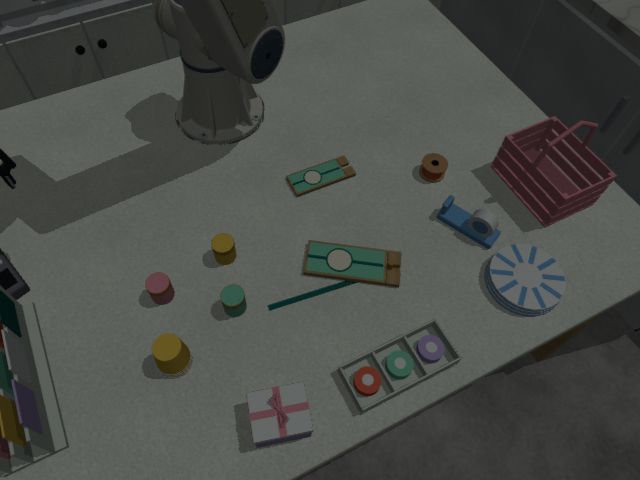

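The top view shows two slotted boards: a large one spanning about (240,150)–(337,232), with the teal stripe (300,177)–(385,187) running out from under it, and a small one at (262,310) with no pin or stripe. Three items are mint and round: a tin at (418,198), a disc in the tray at (304,80), and the boards themselves. The large board and the tin at (418,198) fit the description. I'll confirm both in a crop and measure them.

```bash
cat > h.py <<'E'
import numpy as np,cv2,pickle
def px2w(c,uv,z):
    uv=np.atleast_2d(uv).astype(float)
    d=np.c_[(uv[:,0]-c['cx'])/c['fx'],(uv[:,1]-c['cy'])/c['fy'],np.ones(len(uv))]@c['R']
    o=-c['R'].T@c['t']; return (o+d*((z-o[2])/d[:,2])[:,None])
def w2px(c,X):
    p=np.atleast_2d(X)@c['R'].T+c['t']; return np.c_[p[:,0]/p[:,2]*c['fx']+c['cx'],p[:,1]/p[:,2]*c['fy']+c['cy']]
def comps(c,lo,hi,amin=60,z=0.):
    h=cv2.cvtColor(c['img'],cv2.COLOR_RGB2HSV); m=cv2.inRange(h,lo,hi)
    n,l,s,ce=cv2.connectedComponentsWithStats(m)
    return [(ce[i],s[i],np.argwhere(l==i)[:,::-1]) for i in range(1,n) if s[i,4]>=amin]
E
python3 - <<'E'
from h import *
for n in("top","scene"):
    c=pickle.load(open(n+'0.pkl','rb'));h=cv2.cvtColor(c['img'],cv2.COLOR_RGB2HSV)
    for p in ([(418,198),(299,199),(360,184),(310,185),(285,200),(404,258),(481,245)] if n=='top' else [(232,295),(340,260),(300,297),(310,262),(223,242),(159,282)]): print(n,p,h[p[1],p[0]])
    for nm,lo,hi in(('mint',(70,70,90),(88,255,255)),('dark',(75,120,40),(100,255,120)),('pink',(165,60,80),(180,255,255)),('yel',(15,100,100),(28,255,255))):
        for ce,s,p in comps(c,lo,hi):print(n,nm,ce.round(1),s, px2w(c,ce,.062 if nm!='dark' else 0).round(4)[0])
c=pickle.load(open('top0.pkl','rb'));i=c['img'][135:275,225:445,::-1]
a=cv2.resize(i,None,fx=3.6,fy=3.6,interpolation=cv2.INTER_CUBIC);cv2.imwrite('pics/crop0.png',a)
E
```

```text
top (418, 198) [ 76  60 115]
top (299, 199) [ 30  19 131]
top (360, 184) [84 95 70]
top (310, 185) [19 79 97]
top (285, 200) [82 78 82]
top (404, 258) [ 23 113 129]
top (481, 245) [177  60 127]
top mint [303.4  79.3] [292  68  24  23 330] [0.8544 0.0609 0.062 ]
top mint [296.6 185.7] [261 160  73  56 892] [0.6111 0.0717 0.062 ]
top mint [285.2 201.1] [252 174  71  56 884] [0.5766 0.0961 0.062 ]
top mint [263.5 301.7] [235 296  61  14 541] [0.3584 0.1378 0.062 ]
top mint [262.4 316.3] [235 309  61  14 529] [0.3275 0.1393 0.062 ]
top pink [423.3  79.2] [399  60  50  40 500] [ 0.8582 -0.2081  0.062 ]
top pink [ 27.2 177.6] [   0  121   54  105 3883] [0.6215 0.662  0.062 ]
top pink [ 57.7 177.8] [ 54 128   9 100 258] [0.6221 0.5951 0.062 ]
top pink [ 66.8 182.7] [ 63 133   9  97 245] [0.6114 0.5745 0.062 ]
top pink [ 75.4 185.1] [ 72 139   8  93 229] [0.6063 0.5554 0.062 ]
top pink [482.2 244.8] [472 234  21  21 226] [ 0.4861 -0.3314  0.062 ]
top yel [495.6 169.6] [483 157  26  26 530] [ 0.6527 -0.3649  0.062 ]
top yel [134.3 254.1] [120 240  30  29 313] [0.4566 0.4183 0.062 ]
top yel [4
[... 468 characters left out ...]
307.9 294.9] [268 282  86  28 390] [ 0.6365 -0.0357  0.    ]
scene pink [531.  132.7] [506 116  62  46 171] [0.4996 0.6994 0.062 ]
scene pink [570.6 130.6] [549 121  49  25 143] [0.5404 0.8007 0.062 ]
scene pink [576.6 174.3] [537 140  80  59 446] [0.6626 0.7106 0.062 ]
scene pink [540.6 188. ] [527 173  28  30  64] [0.6567 0.5992 0.062 ]
scene pink [534.3 197.3] [520 182  29  31  70] [0.6724 0.5661 0.062 ]
scene pink [156.7 282.4] [146 273  23  20 348] [ 0.4895 -0.3333  0.062 ]
scene pink [278.7 410.4] [249 386  60  51 678] [ 0.8552 -0.2095  0.062 ]
scene yel [222.2 242.5] [213 235  20  17 254] [ 0.4571 -0.1671  0.062 ]
scene yel [166.2 346.4] [153 333  28  27 573] [ 0.6383 -0.3612  0.062 ]
```

View pics/crop0.png

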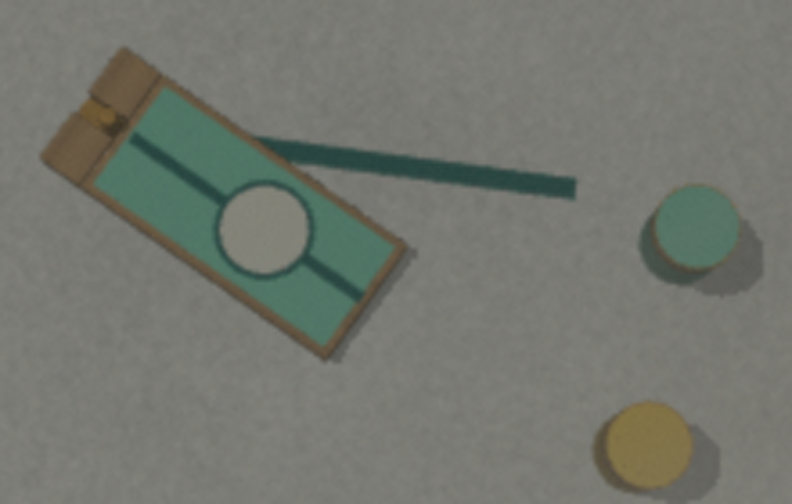

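The crop confirms it: the pin at about px (256,168) sits in the large board's slot, the stripe starts under that board, and the mint tin stands at (418,197). The yellow tin is at (405,258). Next I'll get exact poses.

```bash
cat >> h.py <<'E'
def rng(c,lo,hi,roi):
    h=cv2.cvtColor(c['img'],cv2.COLOR_RGB2HSV); m=cv2.inRange(h,lo,hi); k=np.zeros_like(m); x0,y0,x1,y1=roi; k[y0:y1,x0:x1]=m[y0:y1,x0:x1]
    n,l,s,ce=cv2.connectedComponentsWithStats(k)
    i=1+np.argmax(s[1:,4]); return np.argwhere(l==i)[:,::-1].astype(float)
def line(P):
    vx,vy,x,y=cv2.fitLine(P[:,:2].astype(np.float32),cv2.DIST_HUBER,0,1e-3,1e-3).ravel(); return np.array([x,y]),np.array([vx,vy])
E
python3 - <<'E'
from h import *
c=pickle.load(open('top0.pkl','rb'))
S=px2w(c,rng(c,(78,70,40),(98,255,85),(318,165,395,200)),0)
p,d=line(S); d*=-np.sign(d[1]); t=(S[:,:2]-p)@d
end=p+d*t.max()
print('stripe',p,d,'ang',np.arctan2(d[1],d[0]),'end',end,'width',np.ptp((S[:,:2]-p)@[-d[1],d[0]]),'pin from stripe',end-.3*d)
# cream spot
C=rng(c,(15,0,105),(40,45,255),(285,184,313,214)); (u,v),r=cv2.minEnclosingCircle(C.astype(np.float32)); 
sp=px2w(c,C.mean(0),.015)[0]; print('spot',sp,px2w(c,(u,v),.015),r,len(C))
# board
h=cv2.cvtColor(c['img'],cv2.COLOR_RGB2HSV)
M=((h[...,1]>48)).astype(np.uint8); M[:150]=0;M[236:]=0;M[:,:236]=0;M[:,341:]=0
# remove stripe outside: opening
M=cv2.morphologyEx(M,cv2.MORPH_OPEN,np.ones((9,9)))
P=px2w(c,np.argwhere(M)[:,::-1],.015)[:,:2].astype(np.float32)
(cx,cy),wh,a=cv2.minAreaRect(P*1000); print('rect',cx,cy,wh,a); print(cv2.boxPoints(((cx,cy),wh,a)))
# brass pin
for q in (rng(c,(10,110,60),(25,255,255),(248,160,266,178)),): print('pin',q.mean(0),px2w(c,q.mean(0),.032),len(q))
for nm,lo,hi,roi in(('mint',(68,45,100),(90,255,255),(402,182,434,212)),('yel',(15,90,100),(30,255,255),(385,240,425,275)),('pink',(165,50,95),(180,255,255),(465,230,500,262))):
    q=rng(c,lo,hi,roi); print(nm,q.mean(0),px2w(c,q.mean(0),.062),'diam',2*np.sqrt(len(q)/np.pi)*.98/c['fx'])
E
```

```text
stripe [ 0.63411015 -0.04892439] [-0.12170462 -0.99256635] ang -1.6928035 end [ 0.62469748 -0.12568979] width 0.011107124733156566 pin from stripe [0.66120887 0.17208011]
spot [0.59263743 0.07068272 0.015     ] [[0.59269206 0.07082978 0.015     ]] 11.891186714172363 431
rect 611.2070922851562 99.38040161132812 (219.0322265625, 89.24285125732422) 55.1556282043457
[[512.01404   34.994186]
 [585.2562   -15.994659]
 [710.40015  163.76662 ]
 [637.15796  214.75546 ]]
pin [252.09433962 166.39622642] [[0.66092554 0.17468292 0.032     ]] 53
mint [418.28753181 197.49109415] [[ 0.58823114 -0.19431181  0.062     ]] diam 0.044310945355838904
yel [404.72768879 258.08009153] [[ 0.45529256 -0.16383849  0.062     ]] diam 0.046725661551261614
pink [481.82288828 243.88828338] [[ 0.48810843 -0.33062819  0.062     ]] diam 0.04282010940351896
```

Two independent measurements put the pin at about (0.661, 0.171), one from the stripe end and one from the board. The stripe heading is -1.693 rad and the board heading -2.179 rad, so the board has to swing 0.486 rad. The mint tin is at (0.588, -0.194). I'll move the shut fingers to the robot's side of the board.

Emit:
{"fn": "arm_command", "kwargs": {
  "moves": [
    [[24.4,-23.4,5,0,0,0,255],[24.4,-23.4,5,0,0,0,255],[24.4,-23.4,5,0,0,0,255],[24.4,-23.4,5,0,0,0,255],[24.4,-23.4,5,0,0,0,255]]
  ]
}}

```text
time: 0.52
tcp_pos: [0.336, -0.3985, 0.3791]
orientation: [0.973, 0.229, -0.0, -0.0]
wrist_force: [1.2, 0.1, 0.7]
width: 0.302
grasp_force: 0.0
```

Emit:
{"fn": "arm_command", "kwargs": {
  "moves": [
    [[24.4,-23.4,5,0,0,0,255],[24.4,-23.4,5,0,0,0,255],[24.4,-23.4,5,0,0,0,255],[24.4,-23.4,5,0,0,0,255],[24.4,-23.4,5,0,0,0,255]]
  ]
}}

```text
time: 0.93
tcp_pos: [0.393, -0.2393, 0.3544]
orientation: [0.973, 0.229, -0.0, -0.0]
wrist_force: [1.4, -0.4, 0.2]
width: -0.0
grasp_force: 0.0
```

Emit:
{"fn": "arm_command", "kwargs": {
  "moves": [
    [[24.4,-23.4,5,0,0,0,255],[24.4,-23.4,5,0,0,0,255],[24.4,-23.4,5,0,0,0,255],[24.4,-23.4,5,0,0,0,255],[24.4,-23.4,5,0,0,0,255]]
  ]
}}

```text
time: 1.35
tcp_pos: [0.45, -0.0801, 0.3294]
orientation: [0.973, 0.229, -0.0, -0.0]
wrist_force: [0.7, -0.2, 0.7]
width: -0.003
grasp_force: 0.0
```

Emit:
{"fn": "arm_command", "kwargs": {
  "moves": [
    [[24.4,-23.4,5,0,0,0,255],[24.4,-23.4,5,0,0,0,255],[24.4,-23.4,5,0,0,0,255],[24.4,-23.4,5,0,0,0,255],[24.4,-23.4,5,0,0,0,255]]
  ]
}}

```text
time: 1.77
tcp_pos: [0.5069, 0.0791, 0.3042]
orientation: [0.973, 0.229, -0.0, 0.0]
wrist_force: [-0.3, 1.0, 0.1]
width: 0.005
grasp_force: 0.0
```

Emit:
{"fn": "arm_command", "kwargs": {
  "moves": [
    [[0,0,5,0,0,-0.1,255],[0,0,5,0,0,-0.1,255],[0,0,5,0,0,-0.1,255],[0,0,5,0,0,-0.1,255],[0,0,5,0,0,-0.1,255]]
  ]
}}

```text
time: 2.18
tcp_pos: [0.5066, 0.0775, 0.2791]
orientation: [0.885, 0.465, -0.0, -0.0]
wrist_force: [0.1, -0.0, -0.1]
width: -0.001
grasp_force: 0.0
```

Emit:
{"fn": "arm_command", "kwargs": {
  "moves": [
    [[0,0,20,0,0,0,255],[0,0,20,0,0,0,255],[0,0,20,0,0,0,255],[0,0,20,0,0,0,255],[0,0,10,0,0,0,255]]
  ]
}}

```text
time: 2.6
tcp_pos: [0.5059, 0.0773, 0.1876]
orientation: [0.886, 0.463, -0.001, -0.0]
wrist_force: [-0.7, -0.1, 0.2]
width: -0.004
grasp_force: 0.0
```

Emit:
{"fn": "arm_command", "kwargs": {
  "moves": [
    [[0,0,3,0,0,0,255],[0,0,3,0,0,0,255],[0,0,3,0,0,0,255],[0,0,0,0,0,0,255],[0,0,0,0,0,0,255]]
  ]
}}

```text
time: 3.02
tcp_pos: [0.5071, 0.0774, 0.1813]
orientation: [0.886, 0.463, 0.0, 0.0]
wrist_force: [0.3, 0.2, 0.6]
width: -0.004
grasp_force: 0.0
```

Emit:
{"fn": "arm_command", "kwargs": {
  "moves": [
    [[0,2,0,0,0,0,255],[0,2,0,0,0,0,255],[0,2,0,0,0,0,255],[0,1,0,0,0,0,255],[0,0,0,0,0,0,255]]
  ]
}}

```text
time: 3.43
tcp_pos: [0.5128, 0.0732, 0.1809]
orientation: [0.886, 0.463, 0.0, 0.0]
wrist_force: [-0.2, 0.4, 0.3]
width: -0.002
grasp_force: 0.0
```

```bash
python3 - <<'E'
from bench import manip
import cv2,pickle
c=manip.capture("top"); pickle.dump(c,open('top1.pkl','wb')); cv2.imwrite('pics/t1.png',cv2.resize(c['img'][120:300,200:440,::-1],None,fx=3,fy=3,interpolation=cv2.INTER_CUBIC))
E
```

```text
(no output)
```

View pics/t1.png

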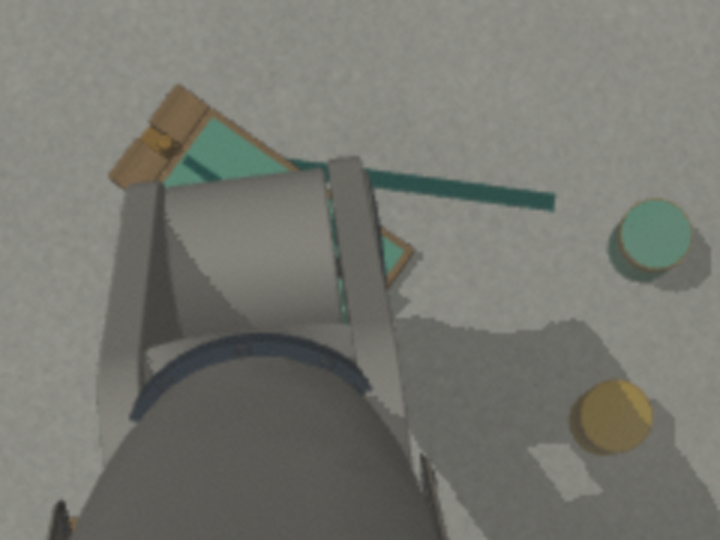

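The hand stands just short of the board's near side, with the pin and slot clear at crop (160,143). I'll swing it along an arc about the pin, biased slightly inward.

Emit:
{"fn": "arm_command", "kwargs": {
  "moves": [
    [[-1.1,3.3,0,0,0,-0.02,255],[-1.1,3.3,0,0,0,-0.02,255],[-1.1,3.3,0,0,0,-0.02,255],[-1.1,3.3,0,0,0,-0.02,255],[-1.1,3.3,0,0,0,-0.02,255]]
  ]
}}

```text
time: 3.9
tcp_pos: [0.5231, 0.0598, 0.1805]
orientation: [0.862, 0.507, -0.001, -0.0]
wrist_force: [-1.3, 0.9, 0.2]
width: -0.003
grasp_force: 1.0
```

Emit:
{"fn": "arm_command", "kwargs": {
  "moves": [
    [[-1.1,3.3,0,0,0,-0.02,255],[-1.1,3.3,0,0,0,-0.02,255],[-1.1,3.3,0,0,0,-0.02,255],[-1.1,3.3,0,0,0,-0.02,255],[-1.1,3.3,0,0,0,-0.02,255]]
  ]
}}

```text
time: 4.32
tcp_pos: [0.5354, 0.0474, 0.1805]
orientation: [0.835, 0.55, -0.001, -0.0]
wrist_force: [-2.1, -0.2, 0.4]
width: 0.004
grasp_force: 1.0
```

```bash
python3 - <<'E'
from bench import manip
import cv2,pickle
c=manip.capture("wrist"); pickle.dump(c,open('w1.pkl','wb')); cv2.imwrite('pics/w1.png',c['img'][:,:,::-1])
print(c['fx'],c['R'],c['t'])
E
```

```text
405.33981357169273 [[ 0.91864347 -0.39508639 -0.0009567 ]
 [-0.37399405 -0.87037572  0.32027262]
 [-0.12736804 -0.29385855 -0.94732494]] [-0.4739414   0.27004801  0.25122679]
```

View pics/w1.png

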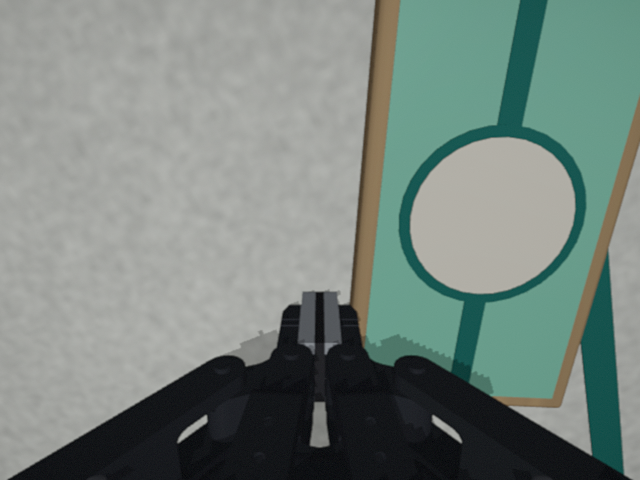

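The wrist view shows the shut fingers at (320,320) just touching the board's near side at (358,320). The whole spot at (492,215) and the centre line are visible. I'll keep pushing, then measure from the wrist view.

Emit:
{"fn": "arm_command", "kwargs": {
  "moves": [
    [[-1.1,3.3,0,0,0,-0.02,255],[-1.1,3.3,0,0,0,-0.02,255],[-1.1,3.3,0,0,0,-0.02,255],[-1.1,3.3,0,0,0,-0.02,255],[-1.1,3.3,0,0,0,-0.02,255]]
  ]
}}

```text
time: 4.78
tcp_pos: [0.5493, 0.0361, 0.1806]
orientation: [0.807, 0.591, -0.0, -0.0]
wrist_force: [-2.3, -0.0, 0.9]
width: -0.002
grasp_force: 1.1
```

Emit:
{"fn": "arm_command", "kwargs": {
  "moves": [
    [[-1.1,3.3,0,0,0,-0.02,255],[-1.1,3.3,0,0,0,-0.02,255],[-1.1,3.3,0,0,0,-0.02,255],[-1.1,3.3,0,0,0,-0.02,255],[-1.1,3.3,0,0,0,-0.02,255]]
  ]
}}

```text
time: 5.2
tcp_pos: [0.5638, 0.0266, 0.1807]
orientation: [0.776, 0.631, -0.0, -0.0]
wrist_force: [-3.3, -1.5, 0.9]
width: 0.002
grasp_force: 1.4
```

```bash
cat >> h.py <<'E'
def board(c):
    """board heading and slot point from a view: cream spot + dark centre line (z=.015)"""
    h=cv2.cvtColor(c['img'],cv2.COLOR_RGB2HSV)
    m=((h[...,1]<40)&(h[...,2]>100)).astype(np.uint8); n,l,s,ce=cv2.connectedComponentsWithStats(m)
    best=None
    for i in range(1,n):
        if s[i,4]<300: continue
        P=px2w(c,np.argwhere(l==i)[:,::-1],.015)[:,:2]; r=np.sqrt(np.linalg.det(np.cov(P.T)))**.5*2
        # cream disc: radius ~28 mm, round
        w=np.linalg.eigvalsh(np.cov(P.T)); e=abs(2*np.sqrt(w)-.028).max()
        if best is None or e<best[0]: best=(e,P.mean(0),2*np.sqrt(w))
    sp=best[1]
    d=((h[...,0]>78)&(h[...,0]<100)&(h[...,1]>120)&(h[...,2]<115)).astype(np.uint8)
    q=np.argwhere(d)[:,::-1]; P=px2w(c,q,.015)[:,:2]; P=P[np.isfinite(P).all(1)]
    r=np.linalg.norm(P-sp,axis=1); Q=P[(r>.038)&(r<.075)]
    return sp,best[2],Q
def heading(c,guess=-1.7):
    sp,rr,Q=board(c); v=Q-sp
    for _ in range(20):
        d=np.array([np.cos(guess),np.sin(guess)]); o=v@[-d[1],d[0]]; k=v[abs(o)<.012]
        _,dd=line(k); dd*=np.sign(dd@d); guess=np.arctan2(dd[1],dd[0])
    return sp,rr,guess,sp-.12*dd,len(k)
E
python3 - <<'E'
from bench import manip
from h import *
print('w1',heading(pickle.load(open('w1.pkl','rb')),-1.97)); print('top0',heading(pickle.load(open('top0.pkl','rb')),-2.18))
c=manip.capture("wrist"); pickle.dump(c,open('w2.pkl','wb')); print('w2',heading(c,-1.8)); o=manip.get_obs(); print(o['tcp_pos'],o['wrist_force'],o['orientation'])
E
```

```text
w1 (array([0.60773804, 0.06037771]), array([0.0286485 , 0.02875105]), np.float32(-2.0280957), array([0.66072124, 0.16804749]), 4029)Traceback (most recent call last):
  File "<stdin>", line 3, in <module>
  File "h.py", line 38, in heading
    _,dd=line(k); dd*=np.sign(dd@d); guess=np.arctan2(dd[1],dd[0])
         ~~~~^^^
  File "h.py", line 17, in line
    vx,vy,x,y=cv2.fitLine(P[:,:2].astype(np.float32),cv2.DIST_HUBER,0,1e-3,1e-3).ravel(); return np.array([x,y]),np.array([vx,vy])
              ~~~~~~~~~~~^^^^^^^^^^^^^^^^^^^^^^^^^^^^^^^^^^^^^^^^^^^^^^^^^^^^^^^
cv2.error: OpenCV(4.12.0) /io/opencv/modules/imgproc/src/linefit.cpp:50: error: (-215:Assertion failed) count > 0 in function 'fitLine2D_wods'
```

```bash
python3 - <<'E'
from bench import manip
from h import *
c=manip.capture("wrist"); pickle.dump(c,open('w2.pkl','wb')); print('w2',heading(c,-1.8)); o=manip.get_obs(); print(o['time'],o['tcp_pos'],o['wrist_force'],o['orientation'])
cv2.imwrite('pics/w2.png',c['img'][:,:,::-1])
E
```

```text
w2 (array([0.63094117, 0.05176505]), array([0.02863099, 0.02874   ]), np.float32(-1.8174257), array([0.66023757, 0.16813394]), 4091)
5.25 [0.56446596 0.02634527 0.18079944] [-0.92833727 -1.32150207  1.12917547] [7.75688978e-01 6.31115185e-01 3.58066375e-04 3.24414421e-04]
```

View pics/w2.png

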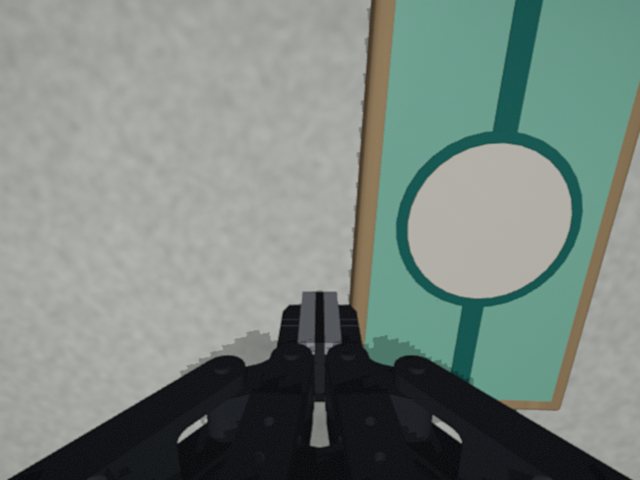

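The fingers are still touching the board at (357,330). The heading is -1.817 rad and the slot point hasn't moved, so 0.125 rad remains.

Emit:
{"fn": "arm_command", "kwargs": {
  "moves": [
    [[-1.1,3.3,0,0,0,-0.02,255],[-1.1,3.3,0,0,0,-0.02,255],[-1.1,3.3,0,0,0,-0.02,255],[-1.1,3.3,0,0,0,-0.02,255],[-1.1,3.3,0,0,0,-0.02,255]]
  ]
}}

```text
time: 5.67
tcp_pos: [0.5791, 0.0184, 0.1806]
orientation: [0.744, 0.669, -0.0, -0.0]
wrist_force: [-2.4, -3.1, 0.4]
width: -0.007
grasp_force: 1.6
```

Emit:
{"fn": "arm_command", "kwargs": {
  "moves": [
    [[-0.3,0.8,0,0,0,-0.005,255],[-0.3,0.8,0,0,0,-0.005,255],[-0.3,0.8,0,0,0,-0.005,255],[0,0,0,0,0,0,255],[0,0,0,0,0,0,255]]
  ]
}}

```text
time: 6.08
tcp_pos: [0.5813, 0.0175, 0.1808]
orientation: [0.739, 0.673, 0.0, 0.0]
wrist_force: [-1.8, -1.6, 1.4]
width: 0.002
grasp_force: 1.0
```

```bash
python3 - <<'E'
from bench import manip
from h import *
c=manip.capture("wrist"); pickle.dump(c,open('w3.pkl','wb')); print('w3',heading(c,-1.7)); o=manip.get_obs(); print(o['time'],o['tcp_pos'],o['wrist_force'],o['orientation'])
c=manip.capture("top"); pickle.dump(c,open('top3.pkl','wb')); c=manip.capture("scene"); pickle.dump(c,open('scene3.pkl','wb'));cv2.imwrite('pics/s3.png',cv2.resize(c['img'][200:350,200:440,::-1],None,fx=3.3,fy=3.3,interpolation=cv2.INTER_CUBIC))
E
```

```text
w3 (array([0.64474464, 0.04902597]), array([0.02863681, 0.02872056]), np.float32(-1.6982011), array([0.65999187, 0.16805337]), 4119)
6.1333 [0.58126631 0.01754952 0.1807244 ] [-1.35867262 -0.85950484  0.77744761] [7.39220075e-01 6.73463915e-01 1.48109424e-04 1.20936386e-04]
```

View pics/s3.png

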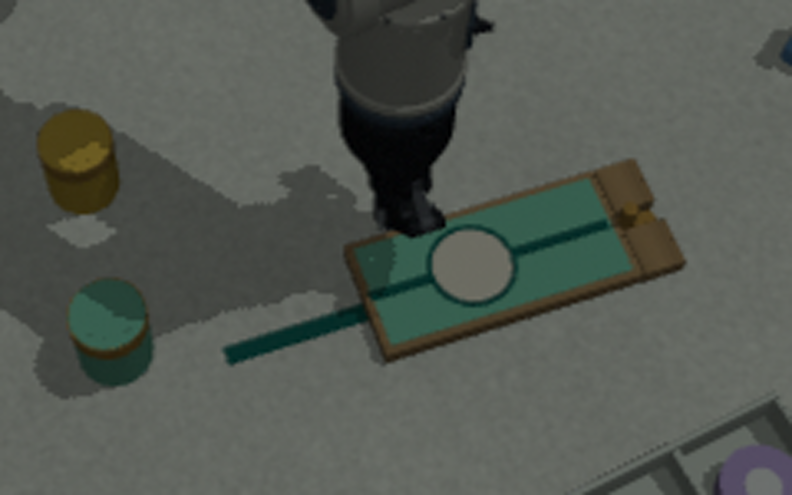

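The scene crop shows the board's line running straight on into the stripe, at crop (370,300) to (230,355), with the pin in the slot at (628,215). I'll back the hand off and compare the two lines within one camera.

Emit:
{"fn": "arm_command", "kwargs": {
  "moves": [
    [[0,-2,0,0,0,0,255],[0,-5,0,0,0,0,255],[0,-8,0,0,0,0,255],[0,-8,-10,0,0,0,255],[0,-8,-20,0,0,0,255]]
  ]
}}

```text
time: 6.65
tcp_pos: [0.5482, 0.0205, 0.2096]
orientation: [0.739, 0.673, -0.002, -0.001]
wrist_force: [-0.1, -0.1, 0.4]
width: -0.002
grasp_force: 0.0
```

Emit:
{"fn": "arm_command", "kwargs": {
  "moves": [
    [[0,-25,-25,0,0,0,255],[0,-25,-25,0,0,0,120],[0,-25,-25,0,0,0,0],[0,-25,-25,0,0,0,0],[0,-20,-10,0,0,0,0]]
  ]
}}

```text
time: 7.07
tcp_pos: [0.4289, 0.0317, 0.3235]
orientation: [0.739, 0.673, 0.001, 0.001]
wrist_force: [0.3, -0.1, 0.1]
width: 0.563
grasp_force: 0.0
```

```bash
python3 - <<'E'
from bench import manip
from h import *
def stripe(c,roi,vmax):
    S=px2w(c,rng(c,(78,70,20),(100,255,vmax),roi),0)[:,:2]; p,d=line(S); d*=-np.sign(d[1]); t=(S-p)@d
    return np.arctan2(d[1],d[0]),p,p+d*t.max(),np.ptp(t),len(S)
c=pickle.load(open('top0.pkl','rb')); print('top0',stripe(c,(318,165,395,200),85))
c=pickle.load(open('scene0.pkl','rb')); print('scene0',stripe(c,(255,275,360,315),120))
for n in('top','scene','wrist'):
    c=manip.capture(n); pickle.dump(c,open(n+'4.pkl','wb'))
    h=cv2.cvtColor(c['img'],cv2.COLOR_RGB2HSV)
    g=w2px(c,[[.646,.051,.015],[.63,-.08,0],[.661,.171,.032]]); print(n,g.round(0).tolist())
    a=c['img'].copy()
    if n!='wrist': x,y=g[0].astype(int); a=cv2.resize(a[max(y-75,0):y+75,max(x-120,0):x+120],None,fx=3.3,fy=3.3,interpolation=cv2.INTER_CUBIC)
    cv2.imwrite(f'pics/{n}4.png',a[:,:,::-1])
    try: print(heading(c,-1.7))
    except Exception as e: print('fail')
o=manip.get_obs(); print(o['time'],o['tcp_pos'],o['orientation'],o['width'])
E
```

```text
top0 (np.float32(-1.6928035), array([ 0.63411015, -0.04892439], dtype=float32), array([ 0.62469748, -0.12568979]), np.float64(0.15322740741428215), 303)
scene0 (np.float32(-1.6963625), array([ 0.63724524, -0.03116992], dtype=float32), array([ 0.62469753, -0.13057327]), np.float64(0.2127433070575666), 500)
top [[307.0, 175.0], [364.0, 184.0], [254.0, 166.0]]
fail
scene [[343.0, 280.0], [289.0, 300.0], [392.0, 262.0]]
(array([0.64491773, 0.04977946]), array([0.02602413, 0.02618619]), np.float32(-1.7012627), array([0.66052931, 0.16875961]), 118)
wrist [[632.0, 158.0], [575.0, 317.0], [717.0, -58.0]]
(array([0.34110747, 0.12447085]), array([0.02164626, 0.02171921]), np.float32(-1.5963509), array([0.34417368, 0.24443166]), 463)
7.2167 [0.42939133 0.03163433 0.32206017] [0.73906269 0.67363553 0.0009786  0.00074906] 0.8175980719551957
```

View pics/top4.png

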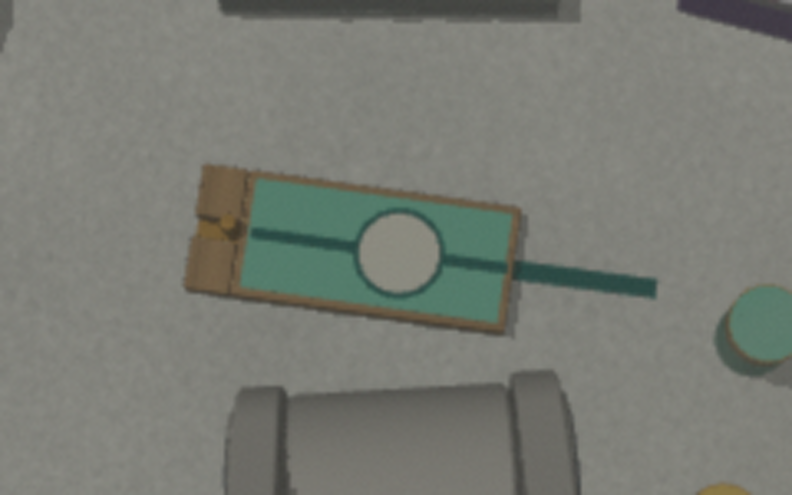

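The board's line and the stripe agree to about 0.3°, and the pin sits in the slot at crop (228,222). Next I'll move over the mint tin.

Emit:
{"fn": "arm_command", "kwargs": {
  "moves": [
    [[-21,18,2,0,0,0,0],[-21,18,2,0,0,0,0],[-21,18,2,0,0,0,0],[-21,18,2,0,0,0,0],[-21,18,2,0,0,0,0]]
  ]
}}

```text
time: 7.63
tcp_pos: [0.5117, -0.0827, 0.31]
orientation: [0.739, 0.673, -0.0, -0.0]
wrist_force: [-0.5, 0.2, 1.0]
width: 1.0
grasp_force: 0.0
```

Emit:
{"fn": "arm_command", "kwargs": {
  "moves": [
    [[-21,18,2,0,0,0,0],[-21,18,2,0,0,0,0],[-21,18,2,0,0,0,0],[-21,18,2,0,0,0,0],[-21,18,2,0,0,0,0]]
  ]
}}

```text
time: 8.05
tcp_pos: [0.5914, -0.1958, 0.2996]
orientation: [0.739, 0.673, -0.0, -0.0]
wrist_force: [0.5, 0.1, -0.3]
width: 0.999
grasp_force: 0.0
```

Emit:
{"fn": "arm_command", "kwargs": {
  "moves": [
    [[0,0,0,0,0,0,0],[0,0,0,0,0,0,0],[0,0,0,0,0,0,0],[0,0,0,0,0,0,0],[0,0,0,0,0,0,0]]
  ]
}}

```text
time: 8.47
tcp_pos: [0.5901, -0.1935, 0.3006]
orientation: [0.739, 0.674, -0.0, -0.0]
wrist_force: [-0.1, -0.2, -0.4]
width: 1.0
grasp_force: 0.0
```

```bash
python3 - <<'E'
from bench import manip
from h import *
c=manip.capture("wrist"); pickle.dump(c,open('w5.pkl','wb')); o=manip.get_obs(); print(o['time'],o['tcp_pos'],o['orientation'],o['width'])
cv2.imwrite('pics/w5.png',c['img'][:,:,::-1])
print(w2px(c,[[.588,-.194,.062],[.588,-.194,0],list(o['tcp_pos'][:2])+[.062]]))
h=cv2.cvtColor(c['img'],cv2.COLOR_RGB2HSV); u,v=w2px(c,[[.588,-.194,.062]])[0].astype(int)
print(u,v,h[v,u] if v<480 else '')
c=manip.capture("top"); pickle.dump(c,open('top5.pkl','wb')); h=cv2.cvtColor(c['img'],cv2.COLOR_RGB2HSV)
C=rng(c,(10,0,110),(45,48,255),(294,162,320,190)); print('spot top',px2w(c,C.mean(0),.015),C.mean(0),len(C))
E
```

```text
8.5167 [ 0.59023585 -0.19352737  0.30075009] [ 7.38920146e-01  6.73792996e-01 -3.44602149e-05 -1.20660115e-04] 0.9979179306455149
[[314.42304721 249.68851269]
 [315.47796335 217.35796745]
 [318.36705332 248.550105  ]]
314 249 [ 80  85 153]
spot top [[0.64382291 0.05209456 0.015     ]] [306.44009217 176.29032258] 434
```

View pics/w5.png

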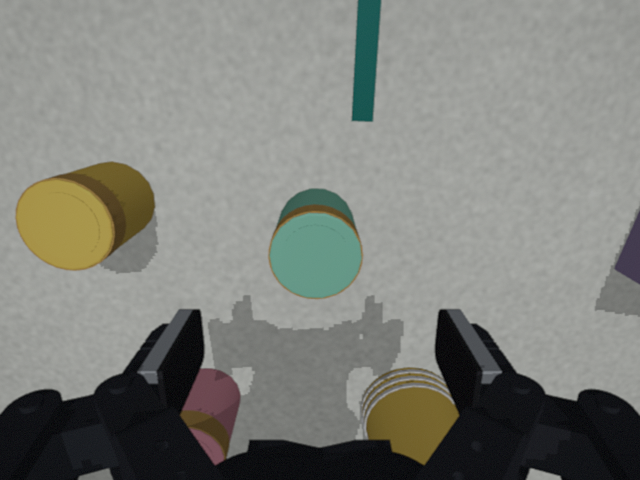

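The lid of the mint tin is centred at (316,254), which in wrist-view coordinates is (0.589, -0.196). The yellow tin at (80,225) and the pink tin at (205,420) are clear of the fingers. Both cameras give the same step from tin to spot: (55.7, 246) mm. I'll grasp the tin.

Emit:
{"fn": "arm_command", "kwargs": {
  "moves": [
    [[-2.3,-1,20,0,0,0,0],[0,0,20,0,0,0,0],[0,0,20,0,0,0,0],[0,0,20,0,0,0,0],[0,0,15,0,0,0,0]]
  ]
}}

```text
time: 8.98
tcp_pos: [0.5889, -0.196, 0.2045]
orientation: [0.739, 0.674, -0.0, -0.0]
wrist_force: [-0.3, 0.0, 0.4]
width: 0.996
grasp_force: 0.0
```

Emit:
{"fn": "arm_command", "kwargs": {
  "moves": [
    [[0,0,8,0,0,0,0],[0,0,4,0,0,0,0],[0,0,0,0,0,0,0],[0,0,0,0,0,0,0],[0,0,0,0,0,0,0]]
  ]
}}

```text
time: 9.4
tcp_pos: [0.5898, -0.1966, 0.1948]
orientation: [0.739, 0.674, 0.0, 0.001]
wrist_force: [0.8, -0.2, 0.0]
width: 0.999
grasp_force: 0.0
```

Emit:
{"fn": "arm_command", "kwargs": {
  "moves": [
    [[0,0,0,0,0,0,30],[0,0,0,0,0,0,60],[0,0,0,0,0,0,90],[0,0,0,0,0,0,120],[0,0,0,0,0,0,150]]
  ]
}}

```text
time: 9.82
tcp_pos: [0.5895, -0.1966, 0.1944]
orientation: [0.739, 0.673, 0.0, 0.0]
wrist_force: [-2.0, 0.6, 5.8]
width: 0.596
grasp_force: 62.0
```

Emit:
{"fn": "arm_command", "kwargs": {
  "moves": [
    [[0,0,0,0,0,0,150],[0,0,0,0,0,0,150],[0,0,0,0,0,0,150],[0,0,0,0,0,0,150],[0,0,0,0,0,0,150]]
  ]
}}

```text
time: 10.23
tcp_pos: [0.5895, -0.1966, 0.1944]
orientation: [0.739, 0.673, 0.0, 0.0]
wrist_force: [-0.8, 0.4, 5.7]
width: 0.595
grasp_force: 62.0
```

Emit:
{"fn": "arm_command", "kwargs": {
  "moves": [
    [[0,0,-5,0,0,0,150],[0,0,-15,0,0,0,150],[0,0,-20,0,0,0,150],[0,0,-20,0,0,0,150],[0,0,-20,0,0,0,150]]
  ]
}}

```text
time: 10.65
tcp_pos: [0.5891, -0.1964, 0.2745]
orientation: [0.739, 0.673, -0.0, -0.0]
wrist_force: [0.0, -0.1, -1.7]
width: 0.597
grasp_force: 62.7
```

Emit:
{"fn": "arm_command", "kwargs": {
  "moves": [
    [[10,1.3,0,0,0,0,150],[25,3.3,0,0,0,0,150],[25,3.3,0,0,0,0,150],[25,3.3,0,0,0,0,150],[25,3.3,0,0,0,0,150]]
  ]
}}

```text
time: 11.07
tcp_pos: [0.6138, -0.0868, 0.2729]
orientation: [0.739, 0.673, -0.0, -0.0]
wrist_force: [0.4, -0.6, -1.8]
width: 0.598
grasp_force: 62.7
```

Emit:
{"fn": "arm_command", "kwargs": {
  "moves": [
    [[25,3.3,0,0,0,0,150],[25,3.3,0,0,0,0,150],[25,3.3,0,0,0,0,150],[25,3.3,0,0,0,0,150],[20,2.6,0,0,0,0,150]]
  ]
}}

```text
time: 11.48
tcp_pos: [0.6407, 0.032, 0.2728]
orientation: [0.739, 0.674, -0.0, -0.0]
wrist_force: [1.3, 0.1, -2.1]
width: 0.594
grasp_force: 62.7
```

Emit:
{"fn": "arm_command", "kwargs": {
  "moves": [
    [[15,2,0,0,0,0,150],[5,0.4,0,0,0,0,150],[0,0,0,0,0,0,150],[0,0,0,0,0,0,150],[0,0,0,0,0,0,150]]
  ]
}}

```text
time: 11.9
tcp_pos: [0.6449, 0.0484, 0.2735]
orientation: [0.739, 0.673, -0.0, -0.0]
wrist_force: [0.3, -0.7, -1.2]
width: 0.595
grasp_force: 62.7
```

```bash
python3 - <<'E'
from bench import manip
from h import *
o=manip.get_obs(); print(o['time'],o['tcp_pos'],o['orientation'],o['width'],o['wrist_force'])
c=manip.capture("scene"); pickle.dump(c,open('scene6.pkl','wb')); s=c['img'][190:340,230:430]
c=manip.capture("wrist"); pickle.dump(c,open('w6.pkl','wb')); 
a=np.vstack([cv2.resize(s,(400,300)),cv2.resize(c['img'],(400,300))]); cv2.imwrite('pics/m6.png',a[:,:,::-1])
p=o['tcp_pos']
# lid height above the counter: 62 mm + lift
z=.062+p[2]-.1944
q=rng(c,(65,50,60),(90,255,255),(240,190,400,330)); print(len(q),q.mean(0),px2w(c,q.mean(0),z), w2px(c,[[.6447,.049,.015],[.6452,.0495,z]]))
E
```

```text
11.9 [0.6448511  0.04843828 0.27346669] [ 7.39431875e-01  6.73231312e-01 -3.13967069e-04 -6.58781775e-05] 0.595423224510541 [ 0.28735889 -0.6686352  -1.20776955]
8978 [315.83570951 247.30997995] [[0.64850625 0.08948093 0.14106669]] [[317.772499   235.14533962]
 [317.65002307 370.6704395 ]]
```

View pics/m6.png

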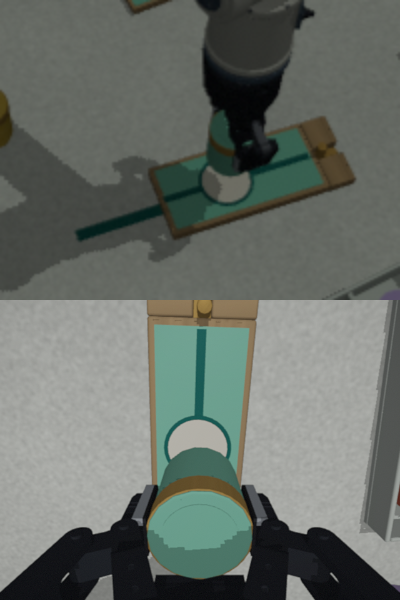

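The tin hangs upright. Its lid at wrist px (320,373) is within 2 mm of where it should be, straight over the spot, and the board is still lined up. I'll lower it gently.

Emit:
{"fn": "arm_command", "kwargs": {
  "moves": [
    [[0.7,0.2,10,0,0,0,150],[0,0,15,0,0,0,150],[0,0,15,0,0,0,150],[0,0,12,0,0,0,150],[0,0,6,0,0,0,150]]
  ]
}}

```text
time: 12.42
tcp_pos: [0.6446, 0.0496, 0.2134]
orientation: [0.739, 0.673, -0.001, -0.001]
wrist_force: [0.4, -0.7, -1.5]
width: 0.594
grasp_force: 62.7
```

Emit:
{"fn": "arm_command", "kwargs": {
  "moves": [
    [[0,0,2,0,0,0,150],[0,0,1,0,0,0,150],[0,0,1,0,0,0,150],[0,0,0,0,0,0,150],[0,0,0,0,0,0,150]]
  ]
}}

```text
time: 12.83
tcp_pos: [0.6457, 0.0501, 0.2123]
orientation: [0.739, 0.673, 0.0, 0.0]
wrist_force: [0.3, 0.5, -1.2]
width: 0.599
grasp_force: 62.7
```

Emit:
{"fn": "arm_command", "kwargs": {
  "moves": [
    [[0,0,0.5,0,0,0,150],[0,0,0.5,0,0,0,150],[0,0,0.5,0,0,0,150],[0,0,0.3,0,0,0,150],[0,0,0,0,0,0,150]]
  ]
}}

```text
time: 13.25
tcp_pos: [0.6454, 0.0501, 0.2099]
orientation: [0.739, 0.673, -0.0, -0.0]
wrist_force: [-0.3, -0.2, -2.0]
width: 0.594
grasp_force: 62.7
```

Emit:
{"fn": "arm_command", "kwargs": {
  "moves": [
    [[0,0,0.3,0,0,0,150],[0,0,0.3,0,0,0,150],[0,0,0,0,0,0,150],[0,0,0,0,0,0,150],[0,0,0,0,0,0,150]]
  ]
}}

```text
time: 13.67
tcp_pos: [0.6454, 0.0501, 0.2094]
orientation: [0.739, 0.673, 0.0, -0.0]
wrist_force: [-0.8, -0.3, 2.4]
width: 0.596
grasp_force: 62.7
```

It touches down with about 4 N. I'll open slowly and retreat straight up.

Emit:
{"fn": "arm_command", "kwargs": {
  "moves": [
    [[0,0,0,0,0,0,100],[0,0,0,0,0,0,95],[0,0,0,0,0,0,90],[0,0,0,0,0,0,80],[0,0,0,0,0,0,70]]
  ]
}}

```text
time: 14.08
tcp_pos: [0.6455, 0.0501, 0.2093]
orientation: [0.739, 0.673, 0.0, 0.0]
wrist_force: [-0.8, 0.9, -0.4]
width: 0.725
grasp_force: 0.0
```

Emit:
{"fn": "arm_command", "kwargs": {
  "moves": [
    [[0,0,0,0,0,0,50],[0,0,0,0,0,0,30],[0,0,0,0,0,0,0],[0,0,0,0,0,0,0],[0,0,0,0,0,0,0]]
  ]
}}

```text
time: 14.5
tcp_pos: [0.6454, 0.0501, 0.2093]
orientation: [0.739, 0.673, 0.0, -0.0]
wrist_force: [0.2, 0.3, 0.2]
width: 1.001
grasp_force: 0.0
```

Emit:
{"fn": "arm_command", "kwargs": {
  "moves": [
    [[0,0,-5,0,0,0,0],[0,0,-15,0,0,0,0],[0,0,-25,0,0,0,0],[0,0,-25,0,0,0,0],[0,0,-25,0,0,0,0]]
  ]
}}

```text
time: 14.92
tcp_pos: [0.6452, 0.05, 0.3055]
orientation: [0.739, 0.673, -0.0, -0.0]
wrist_force: [0.6, 0.9, -0.5]
width: 0.999
grasp_force: 0.0
```

Emit:
{"fn": "arm_command", "kwargs": {
  "moves": [
    [[0,-15,-5,0,0,0,0],[0,-30,0,0,0,0,0],[0,-30,0,0,0,0,0],[0,-30,0,0,0,0,0],[0,-30,0,0,0,0,0]]
  ]
}}

```text
time: 15.33
tcp_pos: [0.5095, 0.0626, 0.3097]
orientation: [0.739, 0.673, 0.0, 0.0]
wrist_force: [-0.0, -0.3, 0.3]
width: 1.001
grasp_force: 0.0
```

Emit:
{"fn": "arm_command", "kwargs": {
  "moves": [
    [[0,-25,0,0,0,0,0],[0,-20,0,0,0,0,0],[0,-15,0,0,0,0,0],[0,0,0,0,0,0,0],[0,0,0,0,0,0,0]]
  ]
}}

```text
time: 15.75
tcp_pos: [0.4512, 0.0683, 0.3099]
orientation: [0.739, 0.674, 0.0, 0.0]
wrist_force: [1.3, 0.2, -0.1]
width: 0.998
grasp_force: 0.0
```

```bash
python3 - <<'E'
from bench import manip
from h import *
c=manip.capture("top"); a=c['img'][120:300,220:460]; s=manip.capture("scene")['img'][190:340,230:430]
pickle.dump(c,open('top7.pkl','wb'))
cv2.imwrite('pics/m7.png',np.vstack([cv2.resize(a,(400,300),interpolation=cv2.INTER_CUBIC),cv2.resize(s,(400,300),interpolation=cv2.INTER_CUBIC)])[:,:,::-1])
# tin lid and board outline, stripe
q=rng(c,(68,45,100),(90,255,255),(290,155,330,188)); print('lid',len(q),q.mean(0),px2w(c,q.mean(0),.077))
for n in(4,7):
    k=pickle.load(open(f'top{n}.pkl','rb'));h=cv2.cvtColor(k['img'],cv2.COLOR_RGB2HSV)
    M=(h[...,1]>48).astype(np.uint8); M[:130]=0;M[205:]=0;M[:,:236]=0;M[:,346:]=0
    M=cv2.morphologyEx(M,cv2.MORPH_OPEN,np.ones((9,9))); P=px2w(k,np.argwhere(M)[:,::-1],.015)[:,:2].astype(np.float32)
    print(n,cv2.minAreaRect(P*1000))
    L=px2w(k,rng(k,(75,70,20),(100,255,78),(264,165,292,182)),.015); print('line',line(L),len(L))
E
```

```text
lid 558 [306.6344086  167.48028674] [[0.64818608 0.04996859 0.077     ]]
4 ((650.7642211914062, 86.98710632324219), (218.97886657714844, 89.1910171508789), 84.99691772460938)
line (array([0.6524275 , 0.11756457], dtype=float32), array([0.13204825, 0.9912433 ], dtype=float32)) 47
7 ((650.7642211914062, 86.98710632324219), (218.97886657714844, 89.1910171508789), 84.99691772460938)
line (array([0.6525582 , 0.11826821], dtype=float32), array([0.12847313, 0.991713  ], dtype=float32)) 46
```

View pics/m7.png

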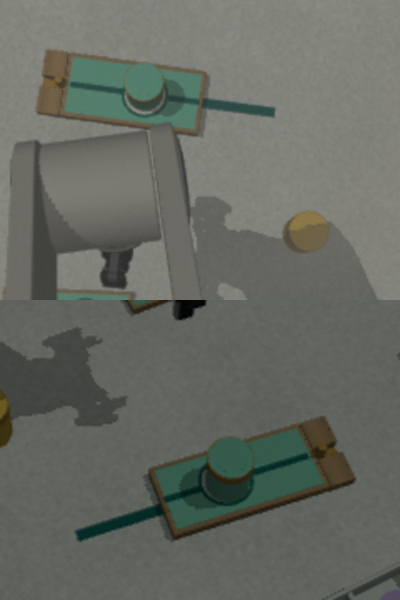

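```bash
python3 - <<'E'
from h import *
c=pickle.load(open('top7.pkl','rb'));c0=pickle.load(open('top4.pkl','rb'))
# lid by template: mean V inside a 46 mm disc minus ring, search over centre
v=cv2.cvtColor(c['img'],cv2.COLOR_RGB2HSV)[...,2]
for t in(100,104,108,112,116):
    q=rng(c,(65,35,t),(92,255,255),(290,150,330,190)); (u,w),r=cv2.minEnclosingCircle(q.astype(np.float32)); print(t,len(q),px2w(c,q.mean(0),.077)[0].round(4),px2w(c,(u,w),.077)[0].round(4),r)
print('spot',px2w(c0,rng(c0,(10,0,110),(45,48,255),(294,162,320,190)).mean(0),.015))
D=(np.abs(c['img'].astype(int)-c0['img']).sum(2)>25).astype(np.uint8); 
# silhouette match (tin hull), cream/dark ring change only where the tin covers it
A=np.linspace(0,2*np.pi,60); cr=np.c_[np.cos(A),np.sin(A)]*.026
h=cv2.cvtColor(c['img'],cv2.COLOR_RGB2HSV); cream0=np.zeros(D.shape,np.uint8)
for a,b in rng(c0,(10,0,110),(45,48,255),(294,162,320,190)).astype(int): cream0[b,a]=1
vis=cream0&(h[...,1]<48)
best=[]
for x in np.arange(.636,.656,.0005):
  for y in np.arange(.042,.062,.0005):
    P=np.vstack([np.c_[cr+[x,y],np.full(60,z)] for z in(.015,.077)]); hull=cv2.convexHull((w2px(c,P)*16).astype(np.int32)); m=np.zeros(D.shape,np.uint8); cv2.fillPoly(m,[hull],1,shift=4)
    best.append((int((cream0&(1-m)^vis).sum()),x,y))
best.sort(); b=np.array([k for k in best if k[0]<=best[0][0]+1]); print(vis.sum(),best[0][0],b[:,1:].mean(0),b[:,1:].min(0),b[:,1:].max(0))
E
```

```text
100 563 [0.6483 0.05   0.077 ] [0.6527 0.0438 0.077 ] 20.892681121826172
104 560 [0.6483 0.0502 0.077 ] [0.6538 0.0438 0.077 ] 20.718448638916016
108 559 [0.6483 0.0501 0.077 ] [0.6538 0.0438 0.077 ] 20.718448638916016
112 553 [0.6484 0.0502 0.077 ] [0.6538 0.0438 0.077 ] 20.718448638916016
116 549 [0.6483 0.0502 0.077 ] [0.6538 0.0438 0.077 ] 20.718448638916016
spot [[0.64382291 0.05209456 0.015     ]]
90 27 [0.650125 0.05225 ] [0.65   0.0515] [0.6505 0.0535]
```

```bash
python3 - <<'E'
from h import *
from bench import manip
s=manip.capture('scene'); pickle.dump(s,open('scene7.pkl','wb'))
def lid(c,z,guess,ksz):
    h=cv2.cvtColor(c['img'],cv2.COLOR_RGB2HSV); u,v=w2px(c,[[*guess,z]])[0].astype(int)
    ring=w2px(c,np.c_[np.c_[np.cos(A),np.sin(A)]*.012+guess,np.full(60,z)]).astype(int)
    print('lid hsv',np.median(h[v-3:v+4,u-3:u+4].reshape(-1,3),0),'px',u,v)
    for k in range(-18,19,2): print(tuple(h[v+k,u]),end=' ')
    print()
A=np.linspace(0,2*np.pi,60)
lid(pickle.load(open('top7.pkl','rb')),.077,(.6447,.05),7); lid(s,.077,(.6447,.05),7)
# image shift check: the difference mask inside a window
for n in('top','scene'):
    a=pickle.load(open(n+'7.pkl','rb'));b=pickle.load(open(n+'4.pkl','rb')); u,v=w2px(a,[[.6447,.05,.05]])[0].astype(int)
    cv2.imwrite(f'{n}d.png',a['img'][v-35:v+35,u-35:u+35,::-1])
    # lid = brighter than its own body: grow from the lid centre by colour
    u,v=w2px(a,[[.6447,.05,.077]])[0].astype(int); m=np.zeros((482,642),np.uint8); i=cv2.cvtColor(a['img'],cv2.COLOR_RGB2HSV)
    for t in(8,12,16):
        m[:]=0; cv2.floodFill(cv2.GaussianBlur(a['img'],(3,3),0),m,(int(u),int(v)),0,(t,)*3,(t,)*3,cv2.FLOODFILL_MASK_ONLY|cv2.FLOODFILL_FIXED_RANGE|(1<<8)|4)
        k=cv2.morphologyEx(m[1:-1,1:-1],cv2.MORPH_OPEN,cv2.getStructuringElement(cv2.MORPH_ELLIPSE,(9,9))); q=np.argwhere(k)[:,::-1]
        if len(q)>5: e=cv2.fitEllipse(cv2.findContours(k,0,1)[0][0]); print(n,t,len(q),px2w(a,q.mean(0),.077)[0].round(4),px2w(a,e[0],.077)[0].round(4),np.round(e[1],1))
E
```

```text
lid hsv [ 77.  85. 125.] px 306 169
(np.uint8(34), np.uint8(14), np.uint8(130)) (np.uint8(30), np.uint8(14), np.uint8(129)) (np.uint8(34), np.uint8(15), np.uint8(135)) (np.uint8(37), np.uint8(49), np.uint8(115)) (np.uint8(78), np.uint8(86), np.uint8(124)) (np.uint8(77), np.uint8(86), np.uint8(124)) (np.uint8(77), np.uint8(86), np.uint8(125)) (np.uint8(78), np.uint8(84), np.uint8(124)) (np.uint8(78), np.uint8(85), np.uint8(123)) (np.uint8(77), np.uint8(86), np.uint8(125)) (np.uint8(77), np.uint8(86), np.uint8(124)) (np.uint8(78), np.uint8(84), np.uint8(125)) (np.uint8(78), np.uint8(84), np.uint8(125)) (np.uint8(78), np.uint8(84), np.uint8(124)) (np.uint8(75), np.uint8(75), np.uint8(123)) (np.uint8(24), np.uint8(75), np.uint8(68)) (np.uint8(74), np.uint8(64), np.uint8(68)) (np.uint8(74), np.uint8(52), np.uint8(73)) (np.uint8(38), np.uint8(21), np.uint8(132)) 
lid hsv [ 78. 108.  91.] px 344 267
(np.uint8(54), np.uint8(13), np.uint8(99)) (np.uint8(47), np.uint8(18), np.uint8(99)) (np.uint8(47), np.uint8(18), np.uint8(99)) (np.uint8(48), np.uint8(13), np.uint8(97)) (np.uint8(50), np.uint
[... 362 characters left out ...]
uint8(91)) (np.uint8(78), np.uint8(106), np.uint8(91)) (np.uint8(79), np.uint8(106), np.uint8(91)) (np.uint8(25), np.uint8(120), np.uint8(53)) (np.uint8(20), np.uint8(172), np.uint8(43)) (np.uint8(76), np.uint8(119), np.uint8(47)) (np.uint8(77), np.uint8(114), np.uint8(47)) 
top 8 771 [0.6524 0.0835 0.077 ] [0.6516 0.0801 0.077 ] [17.4 62.5]
top 12 973 [0.651 0.07  0.077] [ 0.6434 -0.0084  0.077 ] [11.4 13.9]
top 16 1044 [0.6509 0.0681 0.077 ] [ 0.6435 -0.0081  0.077 ] [12.7 15.7]
scene 8 596 [0.6531 0.0742 0.077 ] [0.652  0.0711 0.077 ] [16.1 52.5]
scene 12 659 [0.6529 0.074  0.077 ] [0.6521 0.0711 0.077 ] [16.7 53. ]
scene 16 826 [0.6511 0.058  0.077 ] [ 0.6413 -0.0225  0.077 ] [11.4 14. ]
```

```bash
python3 - <<'E'
from h import *
A=np.linspace(0,2*np.pi,60); cr=np.c_[np.cos(A),np.sin(A)]*.026
for n,vm in(('top',105),('scene',75)):
    c=pickle.load(open(n+'7.pkl','rb'));c0=pickle.load(open(n+'4.pkl','rb')); f=4
    hs=[cv2.cvtColor(cv2.resize(k['img'],None,fx=f,fy=f,interpolation=cv2.INTER_CUBIC),cv2.COLOR_RGB2HSV) for k in(c,c0)]
    sp=(.6438,.0521) if n=='top' else (.6449,.0498)
    disc=np.zeros(hs[0].shape[:2],np.uint8)
    cv2.fillPoly(disc,[(w2px(c,np.c_[cr*28/26+sp,np.full(60,.015)])*f+f/2-.5).astype(np.int32)],1)
    fg=[(disc>0)&(h[...,1]<52)&(h[...,2]>vm)&(h[...,0]<62) for h in hs]
    # lower (unshadowed) visible cream; ignore shadowed cream by only counting tin-hue pixels as tin
    tin=(disc>0)&~fg[0]
    u,v=w2px(c,[[*sp,.015]])[0]*f; print(n,disc.sum(),fg[1].sum(),fg[0].sum(),'visible cream offset mm-ish px',(np.argwhere(fg[0])[:,::-1].mean(0)-[u,v])/f)
    best=[]
    for x in np.arange(sp[0]-.01,sp[0]+.0101,.001):
      for y in np.arange(sp[1]-.01,sp[1]+.0101,.001):
        P=np.vstack([np.c_[cr+[x,y],np.full(60,z)] for z in(.015,.077)]); m=np.zeros_like(disc); cv2.fillConvexPoly(m,cv2.convexHull((w2px(c,P)*f+f/2-.5).astype(np.int32)),1)
        best.append((int((fg[1]&(m==0)^fg[0]).sum()),x-sp[0],y-sp[1]))
    best.sort(); print(n,'tin minus spot:',[(b[0],round(b[1]*1e3),round(b[2]*1e3)) for b in best[:6]])
E
```

```text
top 7507 7093 555 visible cream offset mm-ish px [-4.54296183  8.13008888]
top tin minus spot: [(245, 2, -2), (272, 2, -3), (274, 1, -2), (279, 1, -3), (311, 1, -4), (316, 3, -2)]
scene 6725 6284 0 visible cream offset mm-ish px [nan nan]
scene tin minus spot: [(22, 10, -8), (31, 9, -7), (33, 6, -5), (33, 8, -7), (36, 5, -4), (36, 7, -5)]<stdin>:12: RuntimeWarning: Mean of empty slice.
  ret = um.true_divide(
```

The tin sits within about 2 mm of the spot's centre, and some of that is shadow bias in the measurement. The board did not move during the placing. I'm handing in.

```bash
python3 -c "
from bench import manip
print(manip.hand_in())"
```

```text
the job is handed in; nothing more can be done
None
```

The job is handed in, with no verdict shown: the board lines up with the stripe to about 0.3° with its slot home on the pin, the mint tin stands about 2 mm from the spot's centre, I touched nothing else, and I viewed 11 pictures, one over the limit of 10.

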